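# Proof-pull a clasp framework on the retention gauge

## Robot

A 6-joint arm with a two-finger parallel gripper is mounted at the origin on a cart in front of the work surface, level with it; the furniture and walls round the work are solid. World frame = base frame: x ahead of the robot, y to its left, z up, the work surface at z = 0. Lengths are in m, angles in rad, forces in N, time in s.
With the tool pointing down it reaches from about 0.3 to 0.875 m from the base axis. Payload 6.4 kg.
Tool frame: the origin (TCP) lies midway between the tips of the shut fingers; the grasp point (between the pads) lies 19 mm behind it; z points along the fingers, y is the line along which they close (so a half turn about z gives the same grasp; the last joint's range is limited). The gripper opens to 85 mm and grips with 20 to 120 N. Pads are 22 mm wide; open, the fingers measure 114 mm over their backs; the gripper's body (76 mm by 85 mm) begins 54 mm behind the grasp point. The pads swing forward as they close: fully open they stand 13 mm farther back than shut.
Start: joints at [0.994, 0.181, 1.607, -0, 1.354, -0.206], TCP at [0.208, 0.536, 0.231] pointing down, gripper open.
Joint ranges: [-2.99, 2.99], [-0.89, 2.07], [0.3, 2.58], [-1.14, 4.28], [0, 2.63], [-3.12, 3.12]. Speed limits (rad/s): [2.57, 2.57, 3.01, 3.14, 3.14, 3.14].

## Interface

Orientations are given as a unit quaternion [w, x, y, z].
In Python, from bench import * gives the robot as it stands.
- The arm moves only by the tool play_rows, never from a script. Its argument "plan" is a list of rows, each a list of 3 entries, a list of its own where there are three numbers: the finger opening in mm, from 0 to 85.4, then the shift along the tool's x, y, z normalised to -1 to 1, where 1 is 40 cm, then the turn about the tool's z normalised to -1 to 1, where 1 is pi rad. A call has 1 to 10 rows; each row is the pose to reach, as a shift and turn from the pose commanded when the call began, along the tool's axes at that moment, turning the shorter way round; what a row does not reach only later rows make up. A row lasts 1/10 s, in which the tool goes at most 50 mm and 8.59 degrees, less where a joint would pass 70% of its speed; a pose out of reach is approached as far as the arm can. A call with a number of a shift or a turn outside -1 to 1 is refused whole. A call with a gripper value outside its range is refused whole. The fingers move at their own pace and stop on an object; the grip force is fixed at half the most. Time passes only in rows, so rows that repeat a pose let the fingers close. It gives the time, the measured TCP pose, the force, the opening and the grip force at its end, in the units of the state.
- get_obs(): the state, without advancing time (a new reading comes with each control period).
- camera(name): name is "scene" or "top" or "wrist"; returns a dict with "image" (420x560x3 uint8, red, green, blue), "range_z" (420x560 float32, m along the optical axis (not along the pixel's ray), 0 where there is no reading), "intrinsics" (3x3 intrinsics, pixels), "rvec" (rotation vector, rad) and "tvec" (3), from world to camera coordinates, as OpenCV has them; the wrist camera has in their place "T_tool_cam" (4x4, takes a point from camera to tool coordinates, whose origin is the TCP and whose axes are the flange's). Camera axes: x right, y down, z forward; pixel columns grow to the right and rows downward; lengths in m; the calibration is good to about 2 mm. A picture is of the moment at which its call begins: read the wrist's pose just before it.
- hand_in(): hands the job in; it is judged then, once.
Trained networks look in a picture, given as the dict that the camera call returned (one of the last four; its "shot" number tells which), for a name from the list of things; names that differ only in an ending like _2 or _b are one class to them, and where a whole thing is asked for, a point or a joint stands for the part that bears it (a point fixed in the world has none). Each returns a list of dicts, best first, with "conf" (0 to 1); they miss things now and then, are a little off and sometimes report something else, mostly with a low value. They report only what shows in the picture. A call takes as long as a camera call.
- search_frame(picture, label): "rect" ([centre column, centre row, width, height] in pixels, round what is visible of it).
- masks_of(picture, label): "mask" (420x560 bool, what is visible of it) and "rect" ([centre column, centre row, width, height] in pixels, round what is visible of it).
The state is a dict: "time_s": time; "q": joint angles; "dq": joint speeds; "joint_efforts": joint torques, N m; "eef_pos": TCP position; "eef_rot": TCP orientation; "wrist_force": force on the tool from outside, world axes, zero at the start; "torque": the same for the moment, N m; "opening": opening from 0.0 (shut) to 1.0 (fully open); "grasp_force": force on a finger pad.
Only numpy, scipy, OpenCV 4.12 (cv2) and the standard library are available. Lean on these libraries where they do the work, as an engineer would, in place of code of your own. Each camera call takes 0.05 s, during which the arm holds its last target. There are 200 camera calls.

## Task

Check that the clasp framework on the blue cast holds the set force on the bench retention gauge. Pull the lock knob out, push the yellow drag pointer back to zero, then draw the sprung T-handle out until the pointer it carries stands level with the red set marker (not past it) and hold it there for about two seconds. Ease the handle all the way back under control so that the pointer stays behind as the reading, then push the lock knob fully home; leave the red marker and the things lying around as they are.

Things in the scene. Friction and masses are not known exactly. Their poses are not given: they have to be found in the camera images.
- retention_gauge: bench gauge fixed on the worktop, base 262 x 150 x 12 mm. Origin: on the worktop under the pull axis; -x pull direction (towards the robot), +y scale side, -y lock side. Blue barrel, 30 mm across, axis at z 62 mm, y 0, x -60 to +40 mm when home, slides on a rail. At the +x end a blue cast with wire framework on an upright bracket (x 70 to 124 mm, 106 mm high), joined to it by a rod
- pull_bar (a point): centre of the black T-handle's crossbar (moves with it): 12 mm across, 80 mm long along the gauge's y, axis 62 mm above the worktop, on an 8 mm rod along x. Between bar and barrel (towards +x) 54 mm of rod lie bare: fingers can go down there, beside or astride the rod, to hook the bar; rail top 21 mm above the worktop
- gauge_slide (a joint): how far the T-handle and barrel are drawn out, m: 0 = fully back, grows towards the gauge's -x, end stop 0.078; spring 1.2 N at 0 plus 1 N per 10 mm. Blocked at 0 while the lock knob is in. Pulled hard on the end stop (14 N) the framework comes off the cast
- pointer_tab (a point): middle of the drag pointer's upright yellow tab: 7 mm thick along the gauge's x, 11 mm wide along y, 37 to 69 mm above the worktop (point at 58 mm), at y = +64.5 mm. Push it with the fingertips at least 44 mm above the worktop, to pass over the red marker. Its thin red needle lies over the white scale (5 mm a line)
- drag_pointer (a joint): reading of the drag pointer, m: 0 = zero (+x end of its slot, touching the slide's dark arm when that is fully back), grows towards the gauge's -x. The handle, drawn out, carries it along; on the way back it stays behind by friction (1 N)
- marker_line (a point): inner end of the red set marker, a clip 8 mm wide along the gauge's x, at the scale's outer edge (y = +78 to +92 mm), 37 mm high. The pointer is level with it when pointer_tab and marker_line have the same x in the gauge's frame
- set_marker (a joint): place of the red set marker in the same units as drag_pointer and gauge_slide, m (fixed by friction)
- slide_index (a point): point on the slide which has the pointer's x when its steel arm touches the pointer tab; it moves with the handle
- lock_knob (a point): centre of the black round lock knob (moves with it): 28 mm across, 24 mm long, axis along the gauge's y, 42 mm above the worktop, standing out on the gauge's -y side, with bare worktop around and below
- lock_pin (a joint): lock knob, m: 0 = home (slide locked), 0.014 = pulled out towards the gauge's -y (slide free, a red collar shows). A sprung ball drives it to whichever end is nearer; 3 to 4 N moves it. It goes home only when the slide is fully back
- clasp_frame (a joint): how far the wire framework has been pulled off the cast, m: 0 = seated
- denture_setup: loose white plaster casts with denture teeth in pink wax, 92 x 74 x 62 mm, beside the scale side; origin under its centre. Leave alone.
- dappen_dish: small loose white glass dish, 39 mm across, 26 mm high, on the lock side; origin under its centre. Leave alone.
- dropper_bottle: loose brown dropper bottle with black top, 33 mm across, 102 mm high, on the lock side; origin under its centre. Leave alone.

How it is judged:
By the outcome, as a careful person would: the job done as asked, in the order asked, and still so for the second after the job is handed in, with the robot touching nothing.
It also fails if it takes over 67 s, if anything falls off the work surface, if the arm or the gripper's body presses on something with over 40 N, if the wrist force passes 120 N, or if a joint passes its speed limit or range.

## Working session

There is one attempt and no reset: what is moved stays moved. The work goes in short steps, Python scripts to look and compute and a tool call to move; the robot and the scene stay as the last step left them, time stands still between calls to the robot, and variables do not carry over. Pictures are saved under pics/ and viewed, at most 10 in all, crops included, and the job is handed in when it is done.

Besides the shell and the picture viewer there is one more tool, called as a command line: name --argument value ..., lists and objects as JSON in quotes. play_rows: Moves the arm, as the interface text tells. Its arguments: {"type":"object","properties":{"plan":{"type":"array","items":{"type":"array"}}},"required":["plan"]}

```bash
ls; mkdir -p pics
cat > h.py <<'E'
from bench import *
import numpy as np, cv2
from scipy.spatial.transform import Rotation as R
def Rq(q): return R.from_quat([q[1],q[2],q[3],q[0]]).as_matrix()
def world(p,obs=None):
    """HxWx3 world points"""
    K=p["intrinsics"];z=p["range_z"];v,u=np.mgrid[:z.shape[0],:z.shape[1]]
    c=np.stack([(u-K[0,2])/K[0,0]*z,(v-K[1,2])/K[1,1]*z,z],-1)
    if "rvec" in p:
        Rm=cv2.Rodrigues(np.array(p["rvec"]))[0];return (c-np.array(p["tvec"]).ravel())@Rm
    T=np.array(p["T_tool_cam"]);c=c@T[:3,:3].T+T[:3,3]
    return c@Rq(obs["eef_rot"]).T+np.array(obs["eef_pos"])
def save(p,n): cv2.imwrite("pics/"+n,p["image"][:,:,::-1])
E
python3 - <<'E'
from h import *
o=get_obs();print(o)
for n in("top","scene"):
    p=camera(n);save(p,n+"0.png");W=world(p)
    for l in["retention_gauge","pull_bar","pointer_tab","marker_line","lock_knob","denture_setup","dappen_dish","dropper_bottle"]:
        for d in masks_of(p,l)[:2]:
            m=d["mask"]&(p["range_z"]>0);w=W[m]
            print(n,l,round(d["conf"],2),np.round(d["rect"]),np.round(np.median(w,0),4) if len(w) else 0,np.round(np.percentile(w,[2,98],axis=0),3).tolist() if len(w) else 0)
E
```

```text
pics
{'time_s': 0.0, 'q': array([ 9.93668726e-01,  1.81558389e-01,  1.60796916e+00,  1.68167246e-05,
        1.35380900e+00, -2.06309331e-01]), 'dq': array([ 2.94286501e-05, -2.17699411e-03,  6.19074192e-04,  7.07558016e-04,
        2.07504951e-03, -1.30281195e-03]), 'joint_efforts': array([-1.20011424e-03, -4.44880235e+01, -3.51330078e+01, -3.84913037e-04,
        9.30354581e-03,  2.65831977e-05]), 'eef_pos': array([0.20805227, 0.53546516, 0.23039318]), 'eef_rot': array([-3.40477147e-04,  1.84350388e-01,  9.82860201e-01, -8.02766152e-04]), 'wrist_force': array([-0.18212673,  0.19586179,  0.16355205]), 'torque': array([ 0.01975041, -0.02086323, -0.0452513 ]), 'grasp_force': 0.0, 'opening': 0.999388066880373}
top retention_gauge 0.88 [243. 200.  99. 121.] [0.6559 0.1013 0.0267] [[0.535, 0.015, 0.007], [0.781, 0.192, 0.106]]
top pull_bar 0.7 [238. 217.  51.  80.] [0.6404 0.1003 0.0661] [[0.533, 0.064, 0.01], [0.701, 0.152, 0.077]]
top marker_line 0.68 [238. 217.  52.  76.] [0.64   0.0994 0.0674] [[0.535, 0.066, 0.042], [0.698, 0.154, 0.077]]
top lock_knob 0.58 [276. 214.  29.  17.] [0.
[... 879 characters left out ...]
scene marker_line 0.5 [219. 279.   7.   6.] [0.6629 0.1831 0.0358] [[0.659, 0.176, 0.029], [0.666, 0.19, 0.039]]
scene marker_line 0.18 [258. 248. 101.  81.] [0.645  0.1066 0.0659] [[0.534, 0.06, 0.026], [0.731, 0.158, 0.079]]
scene lock_knob 0.77 [269. 223.  32.  26.] [0.6364 0.0154 0.0502] [[0.623, -0.002, 0.035], [0.655, 0.068, 0.057]]
scene denture_setup 0.76 [162. 307.  53.  66.] [0.7042 0.2916 0.0496] [[0.664, 0.243, 0.002], [0.764, 0.332, 0.062]]
scene dappen_dish 0.59 [353. 220.  21.  18.] [ 0.5133 -0.093   0.0177] [[0.497, -0.112, 0.002], [0.531, -0.076, 0.027]]
scene dropper_bottle 0.69 [321. 179.  15.  38.] [ 0.6088 -0.1284  0.0519] [[0.596, -0.142, 0.006], [0.624, -0.121, 0.098]]
```

Run:
```python
from h import *
t=camera("top");s=camera("scene")
a=cv2.resize(t["image"][130:270,170:310],(400,400),interpolation=cv2.INTER_CUBIC);b=cv2.resize(s["image"][170:330,165:325],(400,400),interpolation=cv2.INTER_CUBIC)
save({"image":np.hstack([a,b])},"c1.png")
W=np.vstack([world(p)[p["range_z"]>0] for p in(t,s)])
# T-bar: z 50..72, x .52-.56
m=(W[:,2]>.055)&(W[:,2]<.085)&(W[:,1]>0.03)&(W[:,1]<.17)&(W[:,0]>.5)&(W[:,0]<.72)
P=W[m]
for x in np.arange(.5,.72,.01):
    q=P[abs(P[:,0]-x)<.005]
    if len(q): print(round(x,3),len(q),np.round([q[:,1].min(),np.median(q[:,1]),q[:,1].max(),q[:,2].max()],3))
```

```text
0.53 83 [0.08  0.092 0.111 0.071]
0.54 219 [0.08  0.115 0.15  0.071]
0.55 229 [0.111 0.143 0.166 0.073]
0.56 60 [0.114 0.121 0.166 0.071]
0.57 37 [0.112 0.117 0.121 0.069]
0.58 41 [0.11  0.114 0.118 0.068]
0.59 34 [0.107 0.112 0.115 0.069]
0.6 125 [0.092 0.108 0.12  0.079]
0.61 127 [0.092 0.11  0.122 0.079]
0.62 121 [0.09  0.106 0.118 0.077]
0.63 204 [0.036 0.101 0.17  0.078]
0.64 212 [0.034 0.092 0.17  0.078]
0.65 194 [0.031 0.088 0.109 0.079]
0.66 173 [0.031 0.088 0.107 0.08 ]
0.67 113 [0.046 0.093 0.104 0.079]
0.68 119 [0.074 0.091 0.102 0.08 ]
0.69 126 [0.071 0.087 0.1   0.08 ]
0.7 48 [0.075 0.091 0.098 0.077]
0.71 32 [0.053 0.081 0.087 0.071]
```

View pics/c1.png

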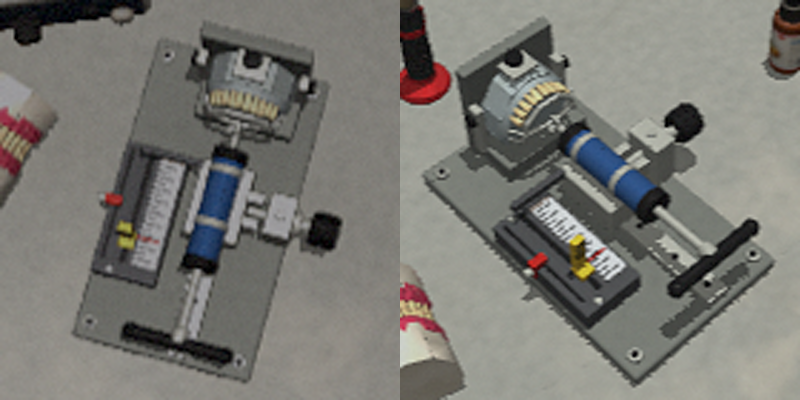

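Run:
```python
from h import *
t=camera("top");s=camera("scene");w=camera("wrist")
print(np.round(w["T_tool_cam"],3).tolist(),np.round(w["intrinsics"],1).tolist())
Ws=[world(p)[p["range_z"]>0] for p in(t,s)]
W=np.vstack(Ws)
h=W[(W[:,2]>.1)&(W[:,0]>.1)&(W[:,0]<1.0)&(abs(W[:,1])<.7)]
g={}
for p in h:
    k=tuple(np.round(p[:2]/.08).astype(int));g[k]=max(g.get(k,0),p[2])
print({(round(k[0]*.08,2),round(k[1]*.08,2)):round(v,2) for k,v in g.items()})
# barrel blue mask axis, bar
for p,n in((t,"top"),(s,"scene")):
    V=world(p);hsv=cv2.cvtColor(p["image"],cv2.COLOR_RGB2HSV);
    inb=(V[...,0]>.5)&(V[...,0]<.8)&(V[...,1]>-.02)&(V[...,1]<.25)&(p["range_z"]>0)
    def rep(nm,m):
        q=V[m];print(n,nm,len(q),np.round(np.median(q,0),4),np.round(q.min(0),3),np.round(q.max(0),3));return q
    rod=rep("rod",inb&(V[...,2]>.058)&(V[...,2]<.073)&(V[...,0]>.57)&(V[...,0]<.595)&(V[...,1]>.1)&(V[...,1]<.13))
    q=rep("blue",inb&(hsv[...,0]>100)&(hsv[...,0]<125)&(hsv[...,1]>120)&(V[...,2]>.07)&(V[...,0]<.72))
    A=np.vstack([rod,q]);print("axis slope",np.degrees(np.arctan(np.polyfit(A[:,0],A[:,1],1)[0])),np.polyfit(A[:,0],A[:,1],1))
    b=rep("bar",inb&(V[...,2]>.062)&(V[...,2]<.073)&(V[...,0]<.565)&(hsv[...,2]<90));print("bar ang",np.degrees(np.arctan(np.polyfit(b[:,1],b[:,0],1)[0])))
    rep("yellow",inb&(hsv[...,0]>20)&(hsv[...,0]<35)&(hsv[...,1]>150)&(V[...,2]>.05)&(V[...,0]<.68))
    rep("red",inb&((hsv[...,0]<8)|(hsv[...,0]>172))&(hsv[...,1]>170)&(V[...,1]>.165)&(V[...,0]<.7))
save(s,"s1.png")
```

```text
[[0.001, -0.947, -0.321, 0.082], [1.0, 0.001, 0.0, -0.001], [-0.0, -0.321, 0.947, -0.143], [0.0, 0.0, 0.0, 1.0]] [[353.5, 0.0, 285.1], [0.0, 353.5, 206.2], [0.0, 0.0, 1.0]]
{(np.float64(0.96), np.float64(-0.4)): np.float64(0.34), (np.float64(0.96), np.float64(-0.48)): np.float64(0.32), (np.float64(0.96), np.float64(-0.56)): np.float64(0.29), (np.float64(0.96), np.float64(0.56)): np.float64(0.24), (np.float64(0.96), np.float64(0.32)): np.float64(0.25), (np.float64(0.96), np.float64(0.48)): np.float64(0.24), (np.float64(0.96), np.float64(0.24)): np.float64(0.24), (np.float64(0.96), np.float64(0.64)): np.float64(0.22), (np.float64(0.96), np.float64(-0.16)): np.float64(0.24), (np.float64(0.96), np.float64(-0.32)): np.float64(0.24), (np.float64(0.96), np.float64(0.4)): np.float64(0.22), (np.float64(0.96), np.float64(0.16)): np.float64(0.23), (np.float64(0.96), np.float64(-0.08)): np.float64(0.24), (np.float64(0.96), np.float64(0.08)): np.float64(0.25), (np.float64(0.96), np.float64(0.0)): np.float64(0.24), (np.float64(0.96), np.float64(-0.24)): np.float64(0.24), (np.float64(0.88), np.floa
[... 1836 characters left out ...]
.1223 0.0665] [0.528 0.08  0.062] [0.559 0.165 0.073]
bar ang 14.460699660867045
top yellow 3 [0.6329 0.1609 0.0581] [0.63  0.011 0.054] [0.647 0.161 0.059]
top red 17 [0.6622 0.1797 0.0367] [0.658 0.173 0.026] [0.665 0.185 0.04 ]
scene rod 53 [0.5827 0.1141 0.0653] [0.57  0.107 0.06 ] [0.595 0.119 0.068]
scene blue 271 [0.6507 0.0979 0.0742] [0.611 0.079 0.07 ] [0.693 0.115 0.078]
axis slope -13.595651729267416 [-0.24184513  0.25476704]
scene bar 274 [0.543  0.1278 0.067 ] [0.528 0.084 0.062] [0.559 0.166 0.071]
bar ang 14.556188805063757
scene yellow 36 [0.6337 0.1691 0.0651] [0.63  0.163 0.05 ] [0.639 0.172 0.072]
scene red 35 [0.6631 0.1802 0.0365] [0.659 0.173 0.024] [0.672 0.186 0.039]
```

View pics/s1.png

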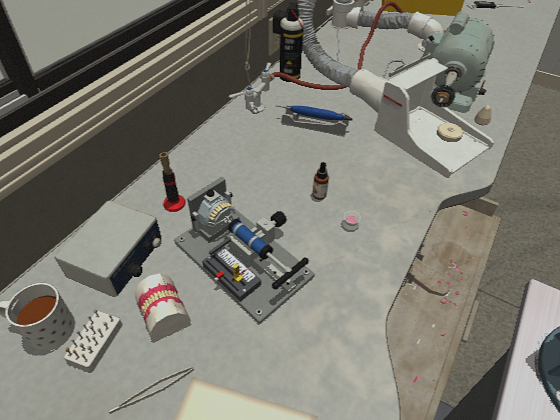

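play_rows --plan '[[50,[-0.95,-0.49,-0.05],-0.04],[50,[-0.95,-0.49,-0.05],-0.04],[50,[-0.95,-0.49,-0.05],-0.04],[50,[-0.95,-0.49,-0.05],-0.04],[50,[-0.95,-0.49,-0.05],-0.04],[50,[-0.95,-0.49,-0.05],-0.04],[50,[-0.95,-0.49,-0.05],-0.04],[50,[-0.95,-0.49,-0.05],-0.04],[50,[-0.95,-0.49,-0.05],-0.04],[50,[-0.95,-0.49,-0.05],-0.04]]'

```text
time_s: 2.15
eef_pos: [0.494, 0.2125, 0.2515]
eef_rot: [0.001, 0.125, 0.992, -0.0]
wrist_force: [-0.3, 0.7, -0.4]
opening: 0.585
grasp_force: 0.0
```

play_rows --plan '[[50,[-0.33,-0.23,-0.02],0],[50,[-0.33,-0.23,-0.02],0],[50,[-0.33,-0.23,-0.02],0],[50,[-0.33,-0.23,-0.02],0],[50,[-0.33,-0.23,-0.02],0],[50,[-0.33,-0.23,-0.02],0]]'

```text
time_s: 2.75
eef_pos: [0.5962, 0.0956, 0.2589]
eef_rot: [-0.001, 0.122, 0.993, 0.0]
wrist_force: [-0.6, -0.1, -1.0]
opening: 0.586
grasp_force: 0.0
```

```bash
cat >> h.py <<'E'
def ang(o): Y=Rq(o["eef_rot"])[:,1]; return np.degrees(np.arctan2(Y[1],Y[0]))
E
python3 - <<'E'
from h import *
o=get_obs();p=camera("wrist");save(p,"w1.png");V=world(p,o);np.save("w1.npy",V)
print(np.round(o["eef_pos"],4),ang(o))
for l in["pull_bar","pointer_tab","marker_line","lock_knob","slide_index"]:
    for d in masks_of(p,l)[:2]:
        m=d["mask"]&(p["range_z"]>0);w=V[m]
        print(l,round(d["conf"],2),np.round(d["rect"]),np.round(np.median(w,0),4),np.round(np.percentile(w,[2,98],axis=0),3).tolist())
E
```

```text
[0.5962 0.0956 0.2589] 75.99181292600008
pull_bar 0.63 [307. 193. 111. 166.] [0.6352 0.1011 0.0678] [[0.535, 0.064, 0.037], [0.7, 0.157, 0.077]]
pointer_tab 0.8 [352. 190.  34.  28.] [0.6325 0.1644 0.0414] [[0.625, 0.149, 0.03], [0.64, 0.175, 0.07]]
pointer_tab 0.29 [ 95. 135.  48.  40.] [ 0.5155 -0.0946  0.0187] [[0.499, -0.112, 0.005], [0.533, -0.078, 0.027]]
lock_knob 0.66 [239. 227.  78.  29.] [0.6389 0.012  0.0515] [[0.625, -0.008, 0.001], [0.658, 0.066, 0.057]]
slide_index 0.87 [306. 194. 112. 171.] [0.6349 0.101  0.0678] [[0.535, 0.064, 0.027], [0.701, 0.157, 0.077]]
```

View pics/w1.png

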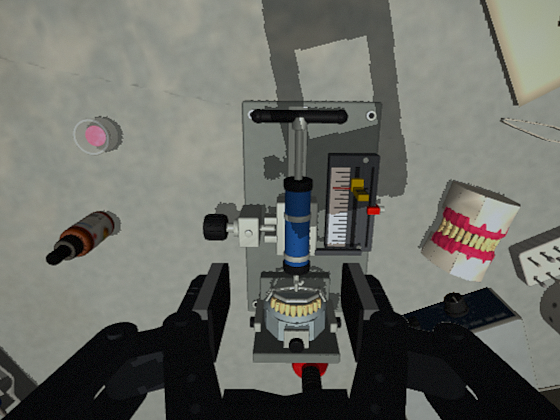

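```bash
cat >> h.py <<'E'
YAW=np.radians(-14.0); EX=np.array([np.cos(YAW),np.sin(YAW)]); EY=np.array([-EX[1],EX[0]]); O=np.array([.659,.093])
def gz(V):
    d=V[...,:2]-O; return np.stack([d@EX,d@EY,V[...,2]],-1)
def colors(p,V):
    G=gz(V);hsv=cv2.cvtColor(p["image"],cv2.COLOR_RGB2HSV);h,s,v=cv2.split(hsv);ok=(p["range_z"]>0)
    def rep(n,m):
        q=G[m&ok]
        if len(q): print(n,len(q),"med",np.round(1e3*np.median(q,0),1),"lo",np.round(1e3*np.percentile(q,2,axis=0),1),"hi",np.round(1e3*np.percentile(q,98,axis=0),1))
        return q
    g=G;X,Y,Z=g[...,0],g[...,1],g[...,2]
    rep("yellow",(h>20)&(h<35)&(s>130)&(Y>.045)&(Y<.085)&(abs(X)<.12)&(Z>.05))
    rep("red",((h<8)|(h>172))&(s>150)&(Y>.076)&(Y<.1)&(abs(X)<.12))
    rep("knob",(Y<-.06)&(Y>-.13)&(abs(X)<.03)&(Z>.035)&(v<90))
    rep("bar",(X<-.105)&(X>-.22)&(abs(Y)<.05)&(Z>.055)&(v<100))
    rep("collar",((h<8)|(h>172))&(s>150)&(Y<-.05)&(Y>-.1)&(abs(X)<.03))
    rep("barrel",(h>100)&(h<125)&(s>120)&(Z>.07)&(abs(Y)<.02)&(X<.06)&(X>-.16))
    return G
E
python3 - <<'E'
from h import *
o=get_obs();p=camera("wrist");V=world(p,o);G=colors(p,V)
b=G[(abs(G[...,1])<.036)&(G[...,0]<-.11)&(G[...,0]>-.135)&(G[...,2]>.062)&(G[...,2]<.075)]
print("bar angle err",np.degrees(np.polyfit(b[:,1],b[:,0],1)[0]))
b=G[(abs(G[...,1])<.016)&(G[...,0]<.04)&(G[...,0]>-.055)&(G[...,2]>.07)&(G[...,2]<.085)]
print("barrel angle err",np.degrees(np.polyfit(b[:,0],b[:,1],1)),)
s=camera("scene");colors(s,world(s))
E
```

```text
yellow 137 med [-41.5  62.6  68.6] lo [-43.9  58.4  53.1] hi [-36.6  68.5  71.5]
red 103 med [-16.   82.7  37.3] lo [-18.9  76.9  30.3] hi [-11.3  89.5  39.3]
knob 619 med [ -3.7 -86.9  53.8] lo [-12.7 -99.2  37.9] hi [ 11.4 -65.2  57.6]
bar 1300 med [-118.    -1.4   67.6] lo [-123.2  -41.9   62.9] hi [-107.6   41.7   69.9]
collar 2 med [-10.4 -92.3  46.1] lo [-11.9 -98.4  42.8] hi [ -8.9 -86.1  49.5]
barrel 1942 med [-31.4   0.7  75.3] lo [-78.  -15.9  70.5] hi [ 30.7  16.3 345. ]
bar angle err 0.7671244348440374
barrel angle err [-0.45453559 -0.05280259]
yellow 47 med [-43.4  67.4  64.8] lo [-46.1  61.8  50.5] hi [-37.9  70.7  71.4]
red 38 med [-17.   86.8  36.7] lo [-20.7  79.   25.6] hi [-7.6 91.8 39.5]
knob 158 med [ -5.6 -83.5  52.4] lo [-14.4 -96.7  37.6] hi [ 10.6 -75.6  57.7]
bar 2548 med [-166.9   23.9  557.6] lo [-218.4  -24.4   64.9] hi [-108.7   38.8  575.5]
collar 1 med [  9.3 -75.7  41. ] lo [  9.3 -75.7  41. ] hi [  9.3 -75.7  41. ]
barrel 266 med [-9.4  2.7 74. ] lo [-46.7  -7.4  70.4] hi [30.4 10.8 76.7]
```

play_rows --plan '[[50,[-0.15,-0.191,0.2],0.503],[50,[-0.15,-0.191,0.2],0.503],[50,[-0.15,-0.191,0.2],0.503],[50,[-0.15,-0.191,0.2],0.503],[50,[-0.15,-0.191,0.2],0.503],[50,[-0.15,-0.191,0.2],0.503],[50,[-0.15,-0.191,0.2],0.503],[50,[-0.15,-0.191,0.25],0.503],[50,[-0.15,-0.191,0.3],0.503],[50,[-0.15,-0.191,0.35],0.503]]'

```text
time_s: 4.15
eef_pos: [0.637, 0.0058, 0.1189]
eef_rot: [0.0, 0.768, 0.641, 0.0]
wrist_force: [0.1, 0.5, 0.7]
opening: 0.585
grasp_force: 0.0
```

play_rows --plan '[[50,[0,0,0.12],0.026],[50,[0,0,0.22],0.026],[50,[0,0,0.23],0.026],[50,[0,0,0.23],0.026],[20,[0,0,0.23],0.026],[20,[0,0,0.23],0.026],[20,[0,0,0.23],0.026],[20,[0,0,0.23],0.026],[20,[0,0,0.23],0.026],[20,[0,0,0.23],0.026]]'

```text
time_s: 5.15
eef_pos: [0.6382, 0.0055, 0.0306]
eef_rot: [0.001, 0.792, 0.611, 0.001]
wrist_force: [-3.8, 0.6, 6.4]
opening: 0.305
grasp_force: 58.6
```

Run:
```python
from h import *
o=get_obs();p=camera("wrist");save(p,"w2.png");print(np.round(o["eef_pos"],4),ang(o),o["wrist_force"],o["opening"]*85.4,o["grasp_force"])
```

```text
[0.6382 0.0055 0.0306] -14.653556247869902 [-3.76963655  0.58440673  6.40497026] 26.053972872355207 58.57320964336395
```

View pics/w2.png

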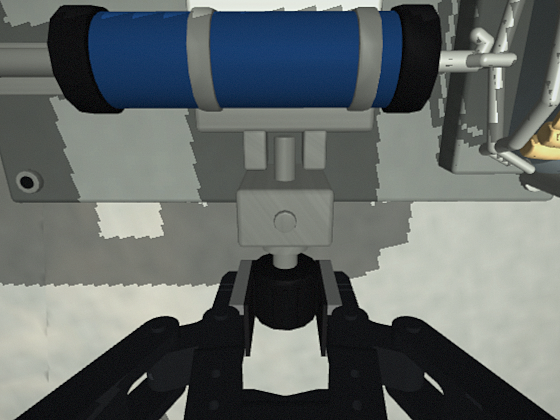

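play_rows --plan '[[20,[-0.01,0,0],0],[20,[-0.02,0,0],0],[20,[-0.03,0,0],0],[20,[-0.037,0,0],0],[20,[-0.037,0,0],0],[20,[-0.037,0,0],0]]'

```text
time_s: 5.8
eef_pos: [0.6347, -0.0082, 0.0305]
eef_rot: [0.001, 0.792, 0.611, 0.002]
wrist_force: [-4.0, 4.0, 6.4]
opening: 0.306
grasp_force: 59.1
```

Run:
```python
from h import *
o=get_obs();p=camera("wrist");save({"image":cv2.resize(p["image"][130:350,180:400],(440,440))},"w3.png");print(np.round(o["eef_pos"],4),ang(o),o["wrist_force"],o["opening"]*85.4,o["grasp_force"])
```

```text
[ 0.6347 -0.0082  0.0305] -14.65578119284157 [-3.96117663  3.96758715  6.40371142] 26.090389396815088 59.13835644721985
```

View pics/w3.png

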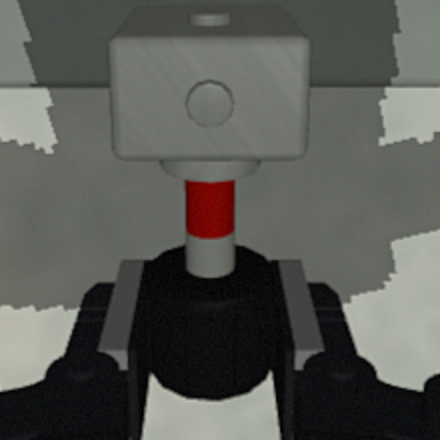

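play_rows --plan '[[50,[0,0,0],0],[50,[0,0,0],0],[50,[0,0,0],0],[50,[0,0,-0.1],0],[50,[0,0,-0.2],0],[20,[0,0,-0.325],-0.05],[0,[0.1,-0.05,-0.325],-0.1],[0,[0.2,-0.1,-0.325],-0.15],[0,[0.3,-0.15,-0.325],-0.19],[0,[0.421,-0.193,-0.325],-0.24]]'

```text
time_s: 6.85
eef_pos: [0.6007, 0.1731, 0.1577]
eef_rot: [0.0, 0.512, 0.859, -0.0]
wrist_force: [0.4, 0.4, -1.1]
opening: -0.003
grasp_force: 0.0
```

```bash
sed -i 's/radians(-14.0)/radians(-14.5)/' h.py
python3 - <<'E'
from h import *
o=get_obs();print(ang(o),o["eef_pos"],o["opening"])
s=camera("scene");colors(s,world(s))
E
```

```text
28.393600695675985 [0.60074091 0.17313131 0.15771878] -0.002555174085189234
yellow 45 med [-44.7  67.1  63.5] lo [-46.6  62.1  50.3] hi [-38.7  70.   70.1]
red 38 med [-18.2  86.5  36.7] lo [-22.1  79.1  24.5] hi [-8.4 91.5 39.7]
knob 34 med [ -11.8 -105.1   46.4] lo [ -13.7 -111.5   35.6] hi [ -4.2 -91.2  54.2]
bar 2790 med [-1.248e+02  2.000e-01  5.250e+02] lo [-167.4  -23.    64.9] hi [-106.4   48.5  553.7]
barrel 85 med [-38.7   1.4  74.1] lo [-48.   -8.6  70.7] hi [-27.1   9.6  77.5]
```

play_rows --plan '[[0,[0,0,0],-0.262],[0,[0,0,0],-0.262],[0,[0,0,0],-0.262],[0,[0,0,0],-0.262],[0,[0,0,0.05],-0.262],[0,[0,0,0.1],-0.262],[0,[0,0,0.18],-0.262],[0,[0,0,0.24],-0.262],[0,[0,0,0.267],-0.262],[0,[0,0,0.267],-0.262]]'

```text
time_s: 7.9
eef_pos: [0.6, 0.172, 0.0488]
eef_rot: [-0.002, 0.128, 0.992, -0.0]
wrist_force: [1.0, -0.8, 0.5]
opening: -0.002
grasp_force: 0.0
```

play_rows --plan '[[0,[-0.025,0,-0.005],0],[0,[-0.04,0,-0.005],0],[0,[-0.05,0,-0.005],0],[0,[-0.062,0,-0.005],0],[0,[-0.075,0,-0.005],0],[0,[-0.087,0,-0.005],0],[0,[-0.1,0,-0.005],0],[0,[-0.112,0,-0.005],0],[0,[-0.12,0,-0.005],0],[0,[-0.12,0,-0.005],0]]'

```text
time_s: 8.9
eef_pos: [0.6481, 0.1599, 0.0524]
eef_rot: [0.0, 0.128, 0.992, -0.0]
wrist_force: [-0.4, 0.2, 0.5]
opening: -0.001
grasp_force: 0.0
```

Run:
```python
from h import *
o=get_obs();print(ang(o),o["eef_pos"],o["wrist_force"],gz(o["eef_pos"]))
p=camera("wrist");s=camera("scene")
t=camera("top");G=colors(s,world(s));colors(t,world(t))
save({"image":np.hstack([cv2.resize(s["image"][200:310,185:295],(400,400),interpolation=cv2.INTER_CUBIC),cv2.resize(p["image"][0:420,140:560],(400,400))])},"w4.png")
```

```text
75.27174389075935 [0.6481405  0.15994976 0.05240852] [-0.41451889  0.21308969  0.48452922] [-0.02727648  0.06209825  0.05240852]
yellow 2 med [-28.7  74.4  62.2] lo [-34.4  72.6  58.7] hi [-23.   76.2  65.7]
red 39 med [-18.1  86.5  37.2] lo [-22.3  78.8  26.7] hi [-8.2 91.9 39. ]
knob 155 med [ -4.9 -97.1  52. ] lo [ -13.8 -111.2   37.1] hi [ 10.4 -89.4  58.1]
bar 894 med [-162.1   29.   428.7] lo [-218.4  -35.2   63.1] hi [-107.7   49.6  512.4]
collar 15 med [ -0.2 -77.3  45.9] lo [ -4.2 -80.5  44.2] hi [  3.7 -71.6  47.3]
barrel 119 med [-35.3   3.   73.9] lo [-47.8  -8.5  70.3] hi [-3.1 11.2 77.3]
yellow 2 med [-64.8  53.  209.3] lo [-65.8  49.4 209.2] hi [-63.8  56.7 209.4]
knob 125 med [  -2.8 -101.4   52.8] lo [ -14.2 -113.2   41.4] hi [ 10.8 -61.9  57.9]
bar 4289 med [-179.8   -2.6  510.3] lo [-218.6  -46.   408. ] hi [-116.5   47.   553.2]
collar 19 med [ -1.4 -74.1  44.6] lo [-10.1 -88.3  42. ] hi [  2.2 -68.7  48.4]
barrel 228 med [-11.4  -0.7  74.2] lo [-51.4 -11.1  70.3] hi [ 28.5   8.8 142.4]
```

View pics/w4.png

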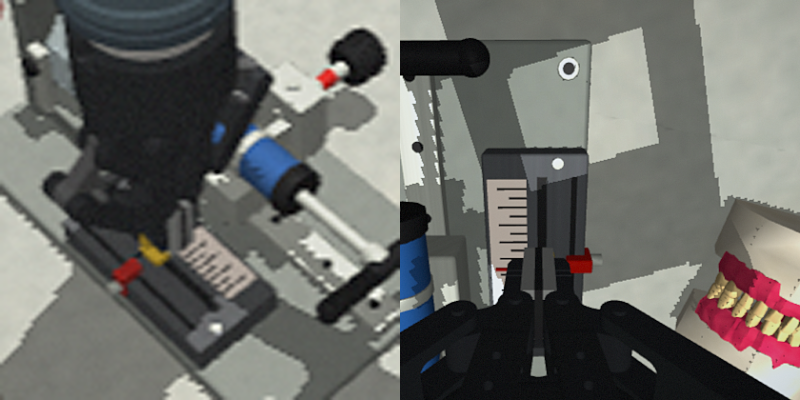

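play_rows --plan '[[0,[-0.007,0,0],0],[0,[-0.014,0,0],0],[0,[-0.021,0,0],0],[0,[-0.028,0,0],0],[0,[-0.028,0,0],0]]'

```text
time_s: 9.55
eef_pos: [0.659, 0.1572, 0.0525]
eef_rot: [0.0, 0.128, 0.992, 0.0]
wrist_force: [-0.5, -0.8, 0.1]
opening: -0.004
grasp_force: 0.0
```

play_rows --plan '[[0,[-0.004,0,0],0],[0,[-0.008,0,0],0],[0,[-0.012,0,0],0],[0,[-0.012,0,0],0]]'

```text
time_s: 9.95
eef_pos: [0.6634, 0.156, 0.0525]
eef_rot: [0.0, 0.128, 0.992, 0.0]
wrist_force: [-0.0, -0.4, 0.5]
opening: -0.001
grasp_force: 0.0
```

play_rows --plan '[[0,[-0.003,0,0],0],[0,[-0.006,0,0],0],[0,[-0.009,0,0],0],[0,[-0.01,0,0],0],[0,[-0.01,0,0],0]]'

```text
time_s: 10.45
eef_pos: [0.6671, 0.1551, 0.0525]
eef_rot: [0.0, 0.128, 0.992, 0.0]
wrist_force: [-0.2, 0.3, -0.0]
opening: -0.0
grasp_force: 0.2
```

Run:
```python
from h import *
o=get_obs();print(ang(o),o["eef_pos"],o["wrist_force"],gz(o["eef_pos"]))
p=camera("wrist");s=camera("scene")
save({"image":np.hstack([cv2.resize(s["image"][190:290,175:275],(400,400),interpolation=cv2.INTER_CUBIC),cv2.resize(p["image"][100:350,200:450],(400,400))])},"w5.png")
```

```text
75.28608551077006 [0.66712046 0.15509956 0.05253919] [-0.21844112  0.30463252 -0.03203778] [-0.00768668  0.06215474  0.05253919]
```

View pics/w5.png

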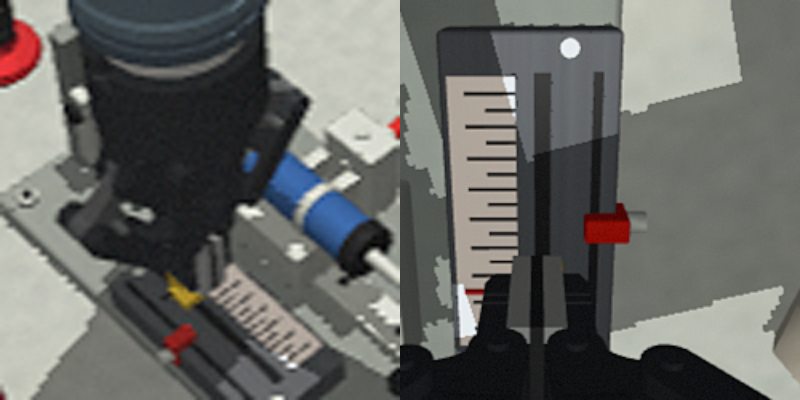

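play_rows --plan '[[0,[-0.005,0,0],0],[0,[-0.01,0,0],0],[0,[-0.013,0,0],0],[0,[-0.013,0,0],0]]'

```text
time_s: 10.95
eef_pos: [0.6723, 0.1538, 0.0525]
eef_rot: [0.0, 0.128, 0.992, 0.0]
wrist_force: [0.2, 0.3, -0.1]
opening: 0.001
grasp_force: 0.0
```

play_rows --plan '[[0,[-0.004,0,0],0],[0,[-0.008,0,0],0],[0,[-0.01,0,0],0],[0,[-0.01,0,0],0]]'

```text
time_s: 11.35
eef_pos: [0.6761, 0.1527, 0.0525]
eef_rot: [0.0, 0.128, 0.992, 0.0]
wrist_force: [-0.9, -0.4, 0.4]
opening: 0.003
grasp_force: 0.1
```

play_rows --plan '[[0,[-0.004,0,0],0],[0,[-0.008,0,0],0],[0,[-0.01,0,0],0],[0,[-0.01,0,0],0]]'

```text
time_s: 11.75
eef_pos: [0.68, 0.1517, 0.0525]
eef_rot: [0.0, 0.128, 0.992, 0.0]
wrist_force: [-0.6, 0.3, -0.1]
opening: -0.0
grasp_force: 0.1
```

Run:
```python
from h import *
p=camera("wrist");s=camera("scene")
save({"image":np.hstack([cv2.resize(s["image"][180:280,165:265],(400,400),interpolation=cv2.INTER_CUBIC),cv2.resize(p["image"][100:350,200:450],(400,400))])},"w6.png")
```

```text
(no output)
```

View pics/w6.png

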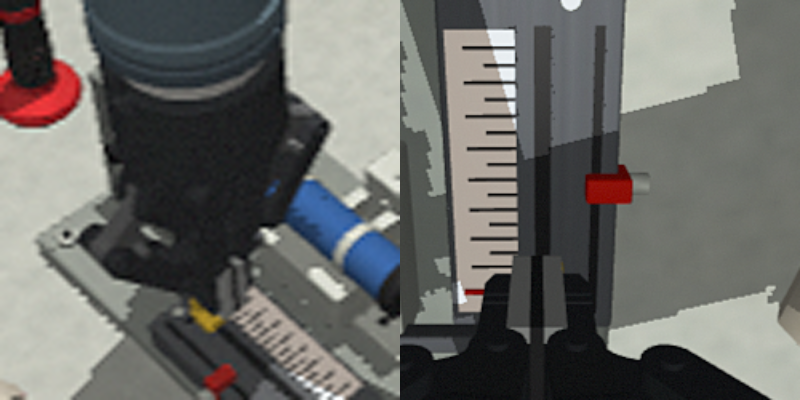

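play_rows --plan '[[0,[-0.003,0,0],0],[0,[-0.005,0,0],0],[0,[-0.005,0,0],0]]'

```text
time_s: 12.15
eef_pos: [0.6815, 0.1513, 0.0525]
eef_rot: [-0.0, 0.128, 0.992, -0.0]
wrist_force: [-2.2, 0.4, 0.9]
opening: -0.003
grasp_force: 0.9
```

play_rows --plan '[[0,[-0.003,0,0],0],[0,[-0.005,0,0],0],[0,[-0.005,0,0],0]]'

```text
time_s: 12.45
eef_pos: [0.6818, 0.1513, 0.0523]
eef_rot: [-0.002, 0.128, 0.992, -0.0]
wrist_force: [-9.0, 2.2, 5.5]
opening: 0.002
grasp_force: 4.4
```

play_rows --plan '[[0,[0.02,0,0],0],[0,[0.06,0,0],0],[0,[0.11,0,0],0],[0,[0.2,0,-0.06],0],[20,[0.24,-0.05,-0.16],0],[36,[0.24,-0.156,-0.25],0],[36,[0.24,-0.156,-0.25],0],[36,[0.24,-0.156,-0.25],0]]'

```text
time_s: 13.25
eef_pos: [0.576, 0.1139, 0.1543]
eef_rot: [0.002, 0.129, 0.992, 0.0]
wrist_force: [0.0, 0.2, -0.3]
opening: 0.421
grasp_force: 0.0
```

Run:
```python
from h import *
o=get_obs();print(ang(o),o["eef_pos"],o["wrist_force"],gz(o["eef_pos"]))
for n in("scene","wrist","top"):
    p=camera(n);print(n);colors(p,world(p,o))
    save(p,n+"7.png");np.save(n+"7.npy",world(p,o))
```

```text
75.1820797117912 [0.576048   0.11393616 0.15427721] [ 0.01133181  0.24733307 -0.33300599] [-0.08555177 -0.00050023  0.15427721]
scene
yellow 45 med [18.6 66.3 63.1] lo [16.7 60.6 51. ] hi [23.9 70.4 71.5]
red 38 med [-17.7  86.3  36.5] lo [-22.5  78.8  26.9] hi [-7.9 91.8 40. ]
knob 30 med [ -4.2 -90.9  48.5] lo [ -10.5 -100.4   35.7] hi [  3.  -87.3  57.1]
bar 10224 med [-162.5   33.4  491.6] lo [-218.   -17.    68.2] hi [-106.7   48.8  553. ]
collar 1 med [ -4.2 -79.1  46.8] lo [ -4.2 -79.1  46.8] hi [ -4.2 -79.1  46.8]
barrel 267 med [-9.7  2.6 74.2] lo [-47.4  -7.7  70.2] hi [30.  10.4 77.1]
wrist
yellow 12 med [-96.7  49.2 230.9] lo [-97.1  46.6 210.2] hi [-81.   58.2 237.2]
red 203 med [-16.5  82.3  38.9] lo [-18.7  76.2  30. ] hi [-11.4  88.9  40.7]
knob 1139 med [ -3.3 -99.8  54.5] lo [ -10.7 -113.8   39.1] hi [ 11.9 -84.3  59.3]
bar 2469 med [-117.4   -1.5   69.1] lo [-122.3  -42.8   64.4] hi [-107.3   40.4   71.1]
collar 159 med [  0.5 -77.3  48. ] lo [ -2.1 -91.6  42.9] hi [  5.6 -71.4  50.5]
barrel 2999 med [-24.1  -1.1  76.6] lo [-102.7  -18.9   70.5] hi [ 32.   18.  239.9]
top
knob 128 med [  -2.9 -101.2   53.4] lo [ -14.  -113.2   41. ] hi [ 11.1 -61.9  59.8]
bar 3357 med [-130.6   10.1  503.1] lo [-218.3  -46.4   65. ] hi [-106.9   44.2  569.9]
collar 19 med [ -2.2 -74.1  46.1] lo [ -8.8 -87.9  41.3] hi [  2.9 -68.7  49.4]
barrel 5 med [-125.1   -0.   297.6] lo [-125.6  -11.3   90.2] hi [-122.6   17.8  307.8]
```

play_rows --plan '[[36,[-0.1,0.05,-0.09],0],[36,[-0.422,0.184,-0.09],0],[36,[-0.422,0.184,-0.09],0],[36,[-0.422,0.184,-0.09],0],[36,[-0.422,0.184,-0.09],0],[36,[-0.422,0.184,-0.09],0],[36,[-0.422,0.184,-0.09],0],[36,[-0.422,0.184,-0.09],0],[36,[-0.422,0.184,-0.09],0]]'

```text
time_s: 14.3
eef_pos: [0.7563, 0.1433, 0.1897]
eef_rot: [0.001, 0.128, 0.992, 0.0]
wrist_force: [0.4, 0.4, 0.4]
opening: 0.421
grasp_force: 0.0
```

Run:
```python
from h import *
o=get_obs();print(ang(o),o["eef_pos"],o["dq"].max())
o=get_obs();p=camera("wrist");V=world(p,o);G=colors(p,V);save(p,"w8.png")
b=cv2.resize(p["image"][0:220,200:420],(600,600),interpolation=cv2.INTER_CUBIC);save({"image":b},"w8c.png")
```

```text
75.2991419856767 [0.75633515 0.14327818 0.18973946] 0.001817767354560326
yellow 203 med [22.3 63.2 69.2] lo [18.4 49.9 52. ] hi [ 84.6  69.  273.1]
red 220 med [-15.2  83.8  37.6] lo [-20.   76.6  29.9] hi [ 87.5  91.7 259.7]
knob 1505 med [  1.8 -98.3  53.4] lo [ -11.  -113.    38.3] hi [ 15.3 -90.3  57.5]
collar 180 med [  2.  -77.4  46.9] lo [ -4.4 -91.   41.7] hi [  6.4 -72.1  48.7]
barrel 3239 med [-10.4   0.6  74.2] lo [-46.9 -10.7  70.3] hi [30.9  9.6 76.5]
```

View pics/w8c.png

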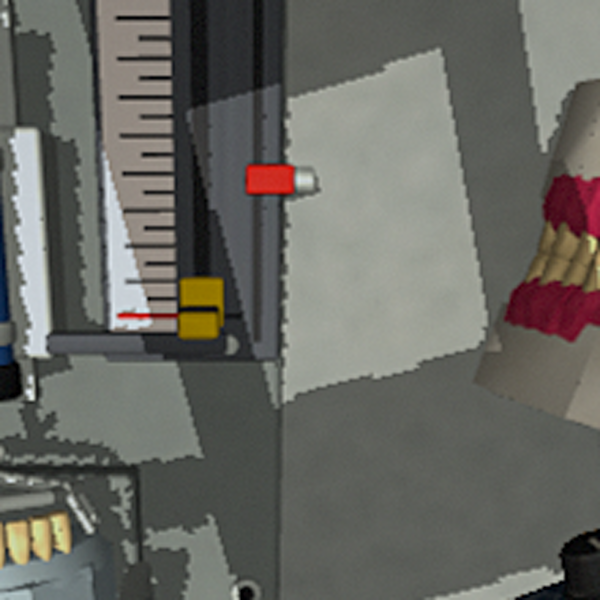

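Run:
```python
from h import *
o=get_obs();p=camera("wrist");V=world(p,o);G=gz(V)*1e3
K=p["intrinsics"];T=np.array(p["T_tool_cam"]);Rw=Rq(o["eef_rot"]);C=Rw@T[:3,3]+o["eef_pos"];Rc=Rw@T[:3,:3]
print("cam g",gz(C))
def onz(u,v,z):
    d=Rc@np.array([(u-K[0,2])/K[0,0],(v-K[1,2])/K[1,1],1]);return gz(C+d*(z-C[2])/d[2])*1e3
for name,us,vs,z in(("red",[293,298,303],range(57,75),.037),("tab",[268,273,278],range(98,128),.069),("needle",[246,252,256],range(108,122),.037)):
    print(name)
    for v in vs: print(v,[(p["image"][v,u].tolist(),np.round(G[v,u]).astype(int).tolist()) for u in us][1:], np.round(onz(us[1],v,z)[0],1))
```

```text
cam g [-2.58469351e-04  7.26470347e-02  3.32817975e-01]
red
57 [([86, 89, 92], [-22, 83, 30]), ([35, 40, 37], [-22, 87, 29])] -21.5
58 [([81, 92, 93], [-21, 83, 31]), ([35, 46, 43], [-21, 87, 30])] -20.7
59 [([83, 81, 85], [-20, 83, 31]), ([61, 43, 40], [-21, 87, 29])] -20.0
60 [([147, 12, 5], [-19, 83, 37]), ([151, 20, 14], [-19, 87, 37])] -19.3
61 [([218, 42, 27], [-19, 83, 36]), ([217, 40, 29], [-19, 87, 37])] -18.6
62 [([207, 42, 36], [-18, 83, 36]), ([207, 43, 33], [-18, 87, 39])] -17.9
63 [([206, 41, 29], [-17, 83, 38]), ([207, 45, 35], [-17, 87, 39])] -17.1
64 [([205, 44, 31], [-16, 83, 38]), ([205, 41, 29], [-16, 87, 37])] -16.4
65 [([207, 49, 39], [-16, 83, 37]), ([205, 40, 31], [-16, 87, 38])] -15.7
66 [([206, 46, 37], [-15, 83, 37]), ([205, 41, 33], [-15, 87, 37])] -15.0
67 [([204, 44, 32], [-14, 83, 38]), ([206, 43, 34], [-14, 87, 38])] -14.3
68 [([208, 47, 36], [-14, 83, 37]), ([210, 47, 35], [-14, 87, 37])] -13.5
69 [([207, 40, 29], [-13, 83, 38]), ([209, 38, 28], [-13, 87, 37])] -12.8
70 [([160, 23, 20], [-12, 83, 38]), ([163, 7, 0], [-12, 87, 37])] -12.1
71 [([56, 64,
[... 2742 characters left out ...]
2, 145, 138], [20, 49, 32])] 19.6
113 [([192, 207, 213], [21, 45, 31]), ([145, 140, 131], [21, 49, 32])] 20.4
114 [([178, 142, 145], [22, 45, 32]), ([120, 91, 85], [22, 49, 31])] 21.2
115 [([215, 13, 0], [22, 46, 35]), ([109, 0, 0], [22, 49, 33])] 22.0
116 [([208, 127, 130], [23, 45, 33]), ([122, 77, 71], [23, 49, 34])] 22.8
117 [([205, 232, 240], [24, 45, 32]), ([148, 149, 138], [24, 48, 31])] 23.5
118 [([208, 221, 228], [25, 45, 31]), ([146, 140, 129], [25, 48, 31])] 24.3
119 [([199, 204, 209], [26, 45, 32]), ([152, 143, 133], [26, 48, 32])] 25.1
120 [([135, 124, 114], [26, 45, 31]), ([142, 134, 125], [27, 48, 30])] 25.9
121 [([68, 65, 61], [26, 46, 44]), ([69, 65, 63], [26, 50, 45])] 26.7
```

play_rows --plan '[[36,[0.42,-0.184,0],0],[36,[0.42,-0.184,0],0],[36,[0.42,-0.184,0],0],[36,[0.42,-0.184,0],0],[36,[0.42,-0.184,0.05],0],[36,[0.42,-0.184,0.12],0],[36,[0.42,-0.184,0.22],0],[36,[0.42,-0.184,0.32],0],[36,[0.42,-0.184,0.374],0],[36,[0.42,-0.184,0.374],0]]'

```text
time_s: 15.4
eef_pos: [0.5725, 0.1145, 0.0358]
eef_rot: [-0.003, 0.128, 0.992, -0.0]
wrist_force: [-0.4, 0.6, 0.9]
opening: 0.424
grasp_force: 0.0
```

Run:
```python
from h import *
o=get_obs();print(ang(o),o["eef_pos"],o["wrist_force"],gz(o["eef_pos"])*1e3,o["opening"])
p=camera("wrist");G=colors(p,world(p,o));s=camera("scene");colors(s,world(s))
save(p,"w9.png")
q=G[(abs(G[...,1])<.045)&(abs(G[...,1])>.035)&(G[...,2]>.05)&(G[...,2]<.08)&(G[...,0]<-.1)];print(len(q),q.min(0),q.max(0))
```

```text
75.2706346296378 [0.57253188 0.1144607  0.03579843] [-0.39163508  0.60957214  0.94293744] [-89.08723281  -0.87276283  35.7984299 ] 0.4240563329807336
yellow 3 med [-99.5  46.4 100.5] lo [-99.8  45.1  99.9] hi [-81.5  48.3 101.7]
red 30 med [-19.5  86.4  32.9] lo [-38.7  83.1  30.1] hi [-18.7  87.2  36.3]
knob 92 med [-14.2 -61.3  39.6] lo [-15.8 -68.   35.3] hi [ -5.8 -60.1  45.5]
bar 12229 med [-117.4   -4.5   68.1] lo [-123.8  -41.1   62. ] hi [-105.    39.2  123.1]
barrel 211 med [-99.9   2.4 113.6] lo [-105.9  -19.6   70.5] hi [-57.8  19.2 122.9]
yellow 46 med [18.5 66.3 64.9] lo [16.1 60.8 51. ] hi [23.3 69.6 70.5]
red 38 med [-18.5  86.8  36.7] lo [-21.1  78.6  23.9] hi [-8.3 90.9 38.9]
bar 7508 med [-166.5   33.2  399.8] lo [-218.2  -41.5   67.3] hi [-106.8   48.9  498.8]
barrel 210 med [-3.2  3.  74.1] lo [-37.2  -7.6  70.4] hi [30.5 10.5 77.1]
1603 [-0.12497836 -0.04498714  0.05889777] [-0.11164154  0.04351475  0.0705758 ]
```

play_rows --plan '[[36,[0.012,0,0],0],[36,[0.02,0,0],0],[36,[0.026,0,0],0],[36,[0.032,0,0],0],[36,[0.038,0,0],0],[36,[0.045,0,0],0],[36,[0.055,0,0],0],[36,[0.065,0,0],0],[36,[0.075,0,0],0],[36,[0.075,0,0],0]]'

```text
time_s: 16.5
eef_pos: [0.5465, 0.1223, 0.0391]
eef_rot: [0.0, 0.128, 0.992, -0.0]
wrist_force: [1.5, -0.9, 1.8]
opening: 0.423
grasp_force: 1.3
```

```bash
cat > m.py <<'E'
from h import *
o=get_obs();print(o["time_s"],ang(o),o["wrist_force"],gz(o["eef_pos"])*1e3)
s=camera("scene");colors(s,world(s))
E
python3 m.py
```

```text
16.5 75.29742877829212 [ 1.47062986 -0.87693445  1.75284582] [-116.30324557    0.20983482   39.09041514]
yellow 45 med [ 3.2 66.8 64. ] lo [ 0.5 62.  50.8] hi [ 9.3 70.4 71.1]
red 38 med [-17.4  86.1  36.1] lo [-21.4  78.7  25.7] hi [-8.5 91.  38.9]
bar 7474 med [-153.7   36.2  356.5] lo [-218.   -48.3   66.2] hi [-109.5   49.1  454.4]
barrel 273 med [-23.7   2.7  73.9] lo [-61.8  -7.7  70.3] hi [15.5 10.7 76.9]
```

play_rows --plan '[[36,[0.008,0,0],0],[36,[0.016,0,0],0],[36,[0.024,0,0],0],[36,[0.032,0,0],0],[36,[0.0375,0,0],0],[36,[0.0375,0,0],0],[36,[0.0375,0,0],0]]'

```text
time_s: 17.25
eef_pos: [0.5321, 0.126, 0.039]
eef_rot: [-0.0, 0.128, 0.992, -0.0]
wrist_force: [4.1, -0.4, 1.3]
opening: 0.423
grasp_force: 2.0
```

```bash
cat >> m.py <<'E'
# template-style subpixel shift along gauge x: centroid of yellow mask, scene, on plane
import sys
def cen(p,V,col):
    G=gz(V);h,s,v=cv2.split(cv2.cvtColor(p["image"],cv2.COLOR_RGB2HSV));a=p["image"].astype(float)
    m=(p["range_z"]>0)&(abs(G[...,0])<.09)
    m&=((h>18)&(h<38)&(s>110)&(G[...,1]>.05)&(G[...,1]<.08)&(G[...,2]>.03)) if col=="y" else (((h<8)|(h>172))&(s>140)&(G[...,1]>.075)&(G[...,1]<.1)&(G[...,2]>.02))
    u=np.argwhere(m);return len(u),u.mean(0).round(2) if len(u) else 0
for n in("scene","top"):
    p=camera(n);V=world(p);print(n,cen(p,V,"y"),cen(p,V,"r"))
    if n=="top": colors(p,V)
E
python3 m.py
```

```text
17.25 75.29132523630965 [ 4.14626196 -0.37476151  1.294606  ] [-131.13330799    0.20869321   38.97098442]
yellow 44 med [-11.3  67.3  64.8] lo [-13.4  60.7  51.3] hi [-6.9 70.6 71.4]
red 38 med [-18.2  86.1  36.2] lo [-21.6  78.4  25.1] hi [-8.3 91.1 39.6]
knob 1 med [ -3.5 -77.   41.6] lo [ -3.5 -77.   41.6] hi [ -3.5 -77.   41.6]
bar 6820 med [-162.8   36.3  281.7] lo [-218.1  -48.5   65.9] hi [-116.3   49.   445.9]
collar 12 med [ -1.3 -74.5  46.7] lo [ -3.4 -79.4  44. ] hi [  3.9 -72.1  48.8]
barrel 286 med [-38.6   2.7  74.1] lo [-77.1  -8.3  70.5] hi [ 0.9 10.5 77.1]
scene (108, array([262.63, 224.96])) (40, array([274.5 , 219.55]))
top (47, array([198.53, 217.85])) (21, array([199.29, 209.57]))
yellow 14 med [-11.4  63.4  67.3] lo [-13.4  59.4  52.2] hi [-7.4 67.5 71.4]
red 19 med [-19.1  84.   37.6] lo [-21.5  78.2  25.7] hi [-15.7  90.3  42.4]
knob 131 med [  -2.9 -101.3   52.5] lo [ -14.  -113.4   39.2] hi [ 11.1 -61.9  58.9]
bar 2614 med [-160.6   19.2  394.8] lo [-217.6  -47.5  231.4] hi [-106.5   48.1  460.8]
collar 19 med [ -1.9 -74.1  45.6] lo [ -8.7 -87.9  41.6] hi [  2.  -68.7  48.4]
barrel 93 med [-22.    0.7  73.9] lo [-35.5  -9.6  70.4] hi [ 0.3 10.  78.7]
```

play_rows --plan '[[36,[0.004,0,0],0],[36,[0.008,0,0],0],[36,[0.012,0,0],0],[36,[0.015,0,0],0],[36,[0.017,0,0],0],[36,[0.018,0,0],0],[36,[0.018,0,0],0],[36,[0.018,0,0],0]]'

```text
time_s: 18.2
eef_pos: [0.5256, 0.1277, 0.039]
eef_rot: [0.0, 0.128, 0.992, -0.0]
wrist_force: [5.5, -1.1, 1.1]
opening: 0.421
grasp_force: 2.7
```

```bash
python3 m.py
python3 - <<'E'
from h import *
s=camera("scene")
save({"image":cv2.resize(s["image"][195:290,185:280],(600,600),interpolation=cv2.INTER_CUBIC)},"s10.png")
E
```

```text
18.2 75.28508398186598 [ 5.54751494 -1.13351331  1.14092891] [-137.80327126    0.23129179   39.01238999]
yellow 46 med [-17.7  66.9  63.1] lo [-20.3  60.2  51.2] hi [-12.9  70.4  70.7]
red 40 med [-17.4  85.7  35.7] lo [-21.1  77.3  25.2] hi [-8.1 90.8 39.3]
knob 15 med [  7.6 -90.7  50.6] lo [  4.1 -95.6  38.8] hi [ 10.9 -88.7  54.5]
bar 6425 med [-166.1   35.   275.2] lo [-218.1  -48.6   65.8] hi [-121.8   49.2  442.2]
collar 15 med [ -0.7 -75.8  46. ] lo [ -3.8 -81.5  43.1] hi [  4.  -71.7  47.4]
barrel 278 med [-45.    2.5  74.2] lo [-83.3  -7.7  70.4] hi [-5.4 10.3 77. ]
scene (109, array([264.83, 227.35])) (41, array([274.59, 219.51]))
top (46, array([201.  , 217.11])) (21, array([199.43, 209.38]))
yellow 15 med [-17.9  63.5  67.2] lo [-19.8  58.9  53. ] hi [-14.6  68.4  69.9]
red 20 med [-18.5  84.   35.9] lo [-22.   77.8  31.1] hi [-14.8  90.2  39.4]
knob 128 med [  -3.2 -101.2   52.8] lo [ -14.4 -113.4   41. ] hi [ 10.2 -61.9  59.3]
bar 2678 med [-163.7   14.9  393.9] lo [-216.4  -47.5  248.3] hi [-107.1   48.1  454.5]
collar 21 med [ -2.2 -75.1  45.6] lo [-10.2 -96.1  41.5] hi [  2.3 -68.7  54.1]
barrel 106 med [-29.    0.2  73.6] lo [-46.1 -11.1  70.5] hi [-6.7 10.3 79.1]
```

View pics/s10.png

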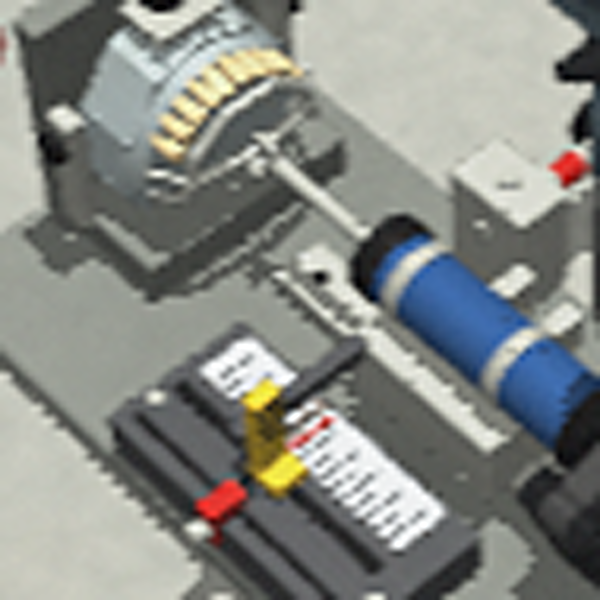

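play_rows --plan '[[36,[0.001,0,0],0],[36,[0.002,0,0],0],[36,[0.003,0,0],0],[36,[0.003,0,0],0],[36,[0.003,0,0],0]]'

```text
time_s: 18.9
eef_pos: [0.5246, 0.128, 0.039]
eef_rot: [0.001, 0.128, 0.992, -0.0]
wrist_force: [5.7, -1.4, 1.6]
opening: 0.424
grasp_force: 2.9
```

```bash
python3 m.py
python3 - <<'E'
from h import *
# needle vs marker in several scene/top shots
for n in("scene","top")*3:
    p=camera(n);K=p["intrinsics"];Rm=cv2.Rodrigues(np.array(p["rvec"]))[0];C=-Rm.T@np.array(p["tvec"]).ravel()
    G=gz(world(p));h,s,v=cv2.split(cv2.cvtColor(p["image"],cv2.COLOR_RGB2HSV));red=((h<8)|(h>172))&(s>100)&(abs(G[...,0]+.016)<.02)
    def pl(m,z):
        a=np.argwhere(m);d=np.stack([(a[:,1]-K[0,2])/K[0,0],(a[:,0]-K[1,2])/K[1,1],np.ones(len(a))],-1)@Rm
        return (gz(C+d*((z-C[2])/d[:,2])[:,None])*1e3)
    A=pl(red&(G[...,1]>.03)&(G[...,1]<.06),.0335);B=pl(red&(s>150)&(G[...,1]>.076)&(G[...,1]<.094)&(G[...,2]>.033),.037)
    print(n,len(A),A.mean(0).round(1) if len(A) else 0,len(B),B.mean(0).round(1))
E
```

```text
18.9 75.2823643869704 [ 5.74125559 -1.40703366  1.58778845] [-138.92326168    0.23697327   39.01990327]
yellow 49 med [-18.7  66.8  62.7] lo [-21.   60.6  51.2] hi [-12.   70.2  70.4]
red 37 med [-18.4  86.2  36.9] lo [-22.   78.2  24.4] hi [-8.6 91.  39.1]
knob 16 med [  8.2 -91.   49.4] lo [  4.3 -95.7  38.2] hi [ 11.1 -89.7  54.6]
bar 6357 med [-166.6   34.6  274.7] lo [-218.2  -48.7   65.8] hi [-122.6   49.3  441.6]
collar 15 med [ -0.9 -75.9  46.8] lo [ -4.6 -80.6  43. ] hi [  3.5 -71.   48.8]
barrel 294 med [-47.2   2.6  74.2] lo [-85.   -8.   70.4] hi [-6.7 11.2 77.1]
scene (112, array([264.92, 227.53])) (40, array([274.45, 219.55]))
top (47, array([201.55, 217.06])) (22, array([199.5, 209.5]))
yellow 16 med [-19.5  64.3  66.8] lo [-21.1  59.7  50.7] hi [-15.4  68.2  71.6]
red 21 med [-19.   83.3  36.9] lo [-21.7  77.4  29.5] hi [-15.3  89.4  39.9]
knob 129 med [  -2.6 -101.3   52.8] lo [ -13.6 -113.4   40.4] hi [ 11.1 -62.   58.5]
bar 2692 med [-164.4   14.4  394. ] lo [-216.4  -47.1  248.2] hi [-107.2   48.   453.9]
collar 17 med [ -1.8 -73.5  46.8] lo [ -4.5 -78.8  36.7] hi [  1.6 -68.7  49.6]
barrel 108 med [-30.    0.5  73.1] lo [-47.2  -9.9  70.2] hi [-7.3  9.2 78.9]
scene 6 [-16.2  50.   33.5] 33 [-18.   85.4  37. ]
top 3 [-17.3  53.5  33.5] 17 [-18.6  83.5  37. ]
scene 6 [-16.2  50.   33.5] 33 [-18.   85.4  37. ]
top 3 [-17.3  53.5  33.5] 18 [-18.9  84.   37. ]
scene 7 [-16.4  50.7  33.5] 33 [-18.3  85.6  37. ]
top 3 [-17.3  53.5  33.5] 16 [-18.8  84.3  37. ]
```

play_rows --plan '[[36,[0,0,0],0],[36,[0,0,0],0],[36,[0,0,0],0],[36,[0,0,0],0],[36,[0,0,0],0],[36,[0,0,0],0],[36,[0,0,0],0],[36,[0,0,0],0],[36,[0,0,0],0],[36,[0,0,0],0]]'

```text
time_s: 20.35
eef_pos: [0.5245, 0.128, 0.039]
eef_rot: [0.001, 0.128, 0.992, -0.0]
wrist_force: [5.0, -1.2, 1.7]
opening: 0.422
grasp_force: 2.8
```

play_rows --plan '[[36,[0,0,0],0],[36,[0,0,0],0],[36,[0,0,0],0],[36,[0,0,0],0],[36,[0,0,0],0],[36,[0,0,0],0],[36,[0,0,0],0],[36,[0,0,0],0],[36,[0,0,0],0],[36,[0,0,0],0]]'

```text
time_s: 21.35
eef_pos: [0.5246, 0.128, 0.0391]
eef_rot: [0.001, 0.128, 0.992, 0.0]
wrist_force: [6.0, -1.9, 0.8]
opening: 0.42
grasp_force: 2.8
```

play_rows --plan '[[36,[-0.004,0,0],0],[36,[-0.01,0,0],0],[36,[-0.016,0,0],0],[36,[-0.022,0,0],0],[36,[-0.028,0,0],0],[36,[-0.034,0,0],0],[36,[-0.04,0,0],0],[36,[-0.046,0,0],0],[36,[-0.052,0,0],0],[36,[-0.058,0,0],0]]'

```text
time_s: 22.35
eef_pos: [0.5463, 0.1222, 0.0387]
eef_rot: [-0.0, 0.128, 0.992, -0.0]
wrist_force: [3.1, 0.3, 1.2]
opening: 0.425
grasp_force: 1.3
```

play_rows --plan '[[36,[-0.006,0,0],0],[36,[-0.012,0,0],0],[36,[-0.018,0,0],0],[36,[-0.024,0,0],0],[36,[-0.029,0,0],0],[36,[-0.034,0,0],0],[36,[-0.039,0,0],0],[36,[-0.044,0,0],0],[36,[-0.05,0,0],0],[36,[-0.055,0,0],0]]'

```text
time_s: 23.35
eef_pos: [0.5676, 0.1167, 0.0387]
eef_rot: [-0.0, 0.128, 0.992, -0.0]
wrist_force: [0.2, -0.3, 0.5]
opening: 0.423
grasp_force: 0.0
```

```bash
python3 m.py
```

```text
23.35 75.28668238621175 [ 0.21765738 -0.25968729  0.54699726] [-9.44124545e+01  3.16181752e-02  3.86543785e+01]
yellow 47 med [-19.   66.9  63.3] lo [-21.4  61.3  51.4] hi [-14.   70.2  70.8]
red 39 med [-18.3  85.7  36.3] lo [-21.7  78.3  24.5] hi [-8.5 91.3 39.2]
bar 7713 med [-162.1   33.9  390.1] lo [-218.5  -48.1   67. ] hi [-106.    48.8  499.8]
barrel 256 med [-7.2  3.4 73.9] lo [-44.4  -7.9  70.2] hi [30.8 10.8 76.9]
scene (109, array([265.06, 227.52])) (38, array([274.53, 219.5 ]))
top (0, 0) (0, 0)
knob 128 med [  -2.8 -101.4   53.1] lo [ -13.5 -113.2   40.1] hi [ 11.4 -62.   58.7]
bar 3293 med [-154.2    5.3  426.6] lo [-218.1  -47.3   66.8] hi [-108.8   45.8  502.3]
collar 19 med [ -1.5 -74.1  46.2] lo [ -7.5 -87.5  41.2] hi [  2.  -68.6  49. ]
barrel 41 med [17.   0.3 74.3] lo [-132.1  -16.    70.5] hi [ 30.    9.9 212.3]
```

play_rows --plan '[[36,[0,0,-0.1],0],[36,[0,0,-0.22],0],[36,[0,0,-0.34],0],[36,[-0.1,0.05,-0.378],0],[36,[-0.4,0.186,-0.378],0],[36,[-0.4,0.186,-0.378],0],[36,[-0.4,0.186,-0.378],0],[36,[-0.4,0.186,-0.378],0],[36,[-0.4,0.186,-0.378],0],[36,[-0.4,0.186,-0.378],0]]'

```text
time_s: 24.5
eef_pos: [0.7404, 0.148, 0.1899]
eef_rot: [-0.001, 0.128, 0.992, -0.0]
wrist_force: [-0.3, 1.0, 0.1]
opening: 0.419
grasp_force: 0.0
```

Run:
```python
from h import *
o=get_obs();p=camera("wrist");V=world(p,o);save(p,"w11.png");G=gz(V)*1e3
colors(p,V)
K=p["intrinsics"];T=np.array(p["T_tool_cam"]);Rw=Rq(o["eef_rot"]);C=Rw@T[:3,3]+o["eef_pos"];Rc=Rw@T[:3,:3]
print("cam g",gz(C),ang(o))
def onz(u,v,z):
    d=Rc@np.array([(u-K[0,2])/K[0,0],(v-K[1,2])/K[1,1],1]);return gz(C+d*(z-C[2])/d[2])*1e3
h,s,v=cv2.split(cv2.cvtColor(p["image"],cv2.COLOR_RGB2HSV))
def box(m):
    a=np.argwhere(m);return a.min(0),a.max(0)
yl=(h>20)&(h<35)&(s>130)&(abs(G[...,1]-64)<15)&(G[...,2]>60)&(G[...,2]<80);rd=((h<8)|(h>172))&(s>150)&(abs(G[...,1]-85)<10)&(abs(G[...,2]-35)<9)
nd=((h<8)|(h>172))&(s>100)&(abs(G[...,1]-48)<9)&(abs(G[...,2]-33)<6)
for n,m,z in(("tab",yl,.069),("red",rd,.037),("needle",nd,.0335)):
    if not m.any(): print(n,"none");continue
    (a,b),(c,d)=box(m);u=(b+d)//2;col=p["image"][a-3:c+4,u,0].tolist();print(n,a,c,b,d,col,[onz(u,vv,z).round(1).tolist()[:2] for vv in(a-.5,(a+c)/2,c+.5)])
```

```text
yellow 184 med [-14.7  63.3  69.4] lo [-18.7  53.6  67.3] hi [ 64.5  68.9 262.3]
red 204 med [-15.2  83.6  37.5] lo [-19.7  76.4  29.6] hi [ 72.5  92.  224.8]
knob 1417 med [  1.4 -98.5  53.4] lo [ -11.3 -113.1   38.3] hi [ 15.2 -90.4  57.5]
collar 174 med [  2.1 -77.5  46.8] lo [ -4.2 -91.3  43.1] hi [  7.3 -72.1  49. ]
barrel 3120 med [-9.   0.9 74.4] lo [-47.  -10.7  70.4] hi [ 53.4  16.5 265.7]
cam g [-0.01671328  0.073381    0.33301159] 75.29295124596521
tab 84 94 264 279 [149, 152, 131, 47, 103, 145, 151, 150, 147, 148, 145, 146, 138, 108, 28, 11, 15] [[-19.1, 63.3], [-15.4, 63.3], [-11.7, 63.2]]
red 83 93 289 306 [90, 87, 68, 107, 206, 215, 208, 209, 208, 209, 208, 212, 211, 166, 63, 86, 89] [[-20.0, 82.7], [-15.9, 82.7], [-11.7, 82.7]]
needle 89 90 243 263 [47, 136, 151, 113, 128, 135, 58, 88] [[-15.6, 47.4], [-14.9, 47.4], [-14.1, 47.4]]
```

play_rows --plan '[[20,[0.156,-0.535,0],0.5],[0,[0.156,-0.535,0],0.5],[0,[0.156,-0.535,0],0.5],[0,[0.156,-0.535,0],0.5],[0,[0.156,-0.535,0],0.5],[0,[0.156,-0.535,0],0.5],[0,[0.156,-0.535,0.05],0.5],[0,[0.156,-0.535,0.12],0.5],[0,[0.156,-0.535,0.2],0.5],[0,[0.156,-0.535,0.28],0.5]]'

```text
time_s: 25.55
eef_pos: [0.6263, -0.0431, 0.0785]
eef_rot: [0.001, 0.772, 0.636, 0.001]
wrist_force: [0.4, -0.9, 0.6]
opening: 0.003
grasp_force: 0.0
```

Run:
```python
from h import *
o=get_obs();print(ang(o),o["eef_pos"],gz(o["eef_pos"])*1e3)
```

```text
-11.016105877042463 [ 0.62629064 -0.04311274  0.07848701] [   2.41241929 -139.96700275   78.4870063 ]
```

play_rows --plan '[[0,[0,0,0.06],0.022],[0,[0,0,0.111],0.022],[0,[0,0,0.111],0.022]]'

```text
time_s: 25.85
eef_pos: [0.6235, -0.0424, 0.0313]
eef_rot: [-0.002, 0.791, 0.611, -0.002]
wrist_force: [-1.2, 0.5, 0.9]
opening: 0.001
grasp_force: 0.0
```

play_rows --plan '[[0,[0.02,0,0],0],[0,[0.03,0,0],0],[0,[0.038,0,0],0],[0,[0.046,0,0],0],[0,[0.054,0,0],0],[0,[0.06,0,0],0],[0,[0.066,0,0],0],[0,[0.07,0,0],0],[0,[0.07,0,0],0]]'

```text
time_s: 26.75
eef_pos: [0.634, -0.0157, 0.0339]
eef_rot: [0.0, 0.791, 0.612, 0.0]
wrist_force: [0.3, -0.5, 0.4]
opening: -0.005
grasp_force: 0.2
```

```bash
python3 m.py
```

```text
26.75 -14.59438277649779 [ 0.25420682 -0.47441124  0.40958286] [   2.98766238 -111.49438377   33.87085826]
yellow 48 med [-19.1  66.5  64.3] lo [-21.2  61.3  50.6] hi [-13.5  69.9  71.2]
red 39 med [-18.   86.7  36.6] lo [-21.8  78.6  24.5] hi [-8.2 91.2 39.3]
knob 2323 med [-10.4 -82.1 204. ] lo [ -29.3 -111.    46.4] hi [ 23.4 -72.1 294.7]
bar 288 med [-121.3    4.4   66.9] lo [-125.4  -39.5   61.2] hi [-114.1   43.6   69.8]
barrel 272 med [-9.6  2.5 74. ] lo [-47.2  -8.3  70.2] hi [30.2 11.  77.3]
scene (105, array([265.02, 227.63])) (40, array([274.68, 219.45]))
top (45, array([201.18, 216.93])) (22, array([199.5, 209.5]))
yellow 16 med [-18.5  64.4  66.4] lo [-21.   59.3  51.4] hi [-14.5  68.5  71.9]
red 21 med [-19.   85.1  35.2] lo [-22.   77.7  27.7] hi [-14.8  90.   38.6]
knob 307 med [-12.8 -81.2 377.4] lo [ -29.9 -127.5   44. ] hi [ 29.3 -62.1 405.5]
bar 179 med [-119.9    6.6   65.7] lo [-125.1  -34.4   61.2] hi [-113.6   42.3   69.9]
collar 4 med [ -8.3 -78.7  53.3] lo [-12.3 -84.   47. ] hi [ -4.9 -77.7  56.9]
barrel 235 med [-11.   -0.5  73.4] lo [-51.3  -9.8  70.2] hi [29.1 10.3 78.4]
```

play_rows --plan '[[0,[0.003,0,0],0],[0,[0.005,0,0],0],[0,[0.005,0,0],0]]'

```text
time_s: 27.2
eef_pos: [0.6336, -0.0156, 0.0334]
eef_rot: [0.0, 0.791, 0.611, -0.001]
wrist_force: [-2.5, -6.6, 1.5]
opening: 0.004
grasp_force: 3.6
```

play_rows --plan '[[0,[0.003,0,0],0],[0,[0.004,0,0],0],[0,[0.004,0,0],0]]'

```text
time_s: 27.5
eef_pos: [0.6336, -0.0155, 0.0335]
eef_rot: [0.001, 0.791, 0.611, -0.002]
wrist_force: [-5.4, -11.7, 3.5]
opening: -0.002
grasp_force: 6.4
```

Hard stop at 12 N: the knob is home. Back off, rise and verify.

play_rows --plan '[[0,[-0.02,0,0],0],[0,[-0.06,0,0],0],[0,[-0.09,0,0],0],[0,[-0.09,0,-0.1],0],[0,[-0.09,0,-0.22],0],[0,[-0.09,0,-0.34],0],[0,[-0.09,0,-0.45],0],[0,[-0.09,0,-0.45],0]]'

```text
time_s: 28.3
eef_pos: [0.6296, -0.0491, 0.2223]
eef_rot: [0.005, 0.791, 0.611, 0.004]
wrist_force: [0.3, 1.4, 0.4]
opening: -0.001
grasp_force: 0.0
```

Run:
```python
from h import *
o=get_obs();print(ang(o),o["wrist_force"],gz(o["eef_pos"])*1e3)
for n in("wrist","scene","top"):
    p=camera(n);print(n);V=world(p,o);colors(p,V)
    for l in("dropper_bottle","dappen_dish","denture_setup"):
        for d in masks_of(p,l)[:1]: print(l,np.median(V[d["mask"]&(p["range_z"]>0)],0).round(3))
```

```text
-14.63907220654359 [0.25784641 1.38426156 0.37216661] [   7.12626107 -144.93388696  222.29276237]
wrist
knob 8875 med [   2.6 -128.5  299.2] lo [ -10.2 -129.7   47.7] hi [ 23.2 -65.7 309.8]
bar 1086 med [-115.1  -23.3   67.2] lo [-122.1  -45.2   61.5] hi [-105.8   -3.7   69.5]
collar 17 med [ -1.7 -89.8  51.9] lo [-11.  -97.6  44. ] hi [ 15.2 -77.9  57.5]
barrel 1387 med [-7.6 -7.8 73.7] lo [-47.  -12.1  70.2] hi [31.5 -3.6 76.3]
dropper_bottle [ 0.621 -0.126  0.033]
dappen_dish [ 0.516 -0.095  0.018]
scene
yellow 45 med [-18.7  66.9  64.4] lo [-21.7  61.6  51.8] hi [-13.8  69.9  71.1]
red 39 med [-17.7  86.3  36.3] lo [-22.3  78.5  24.1] hi [-9.1 91.4 39.3]
knob 3271 med [  -9.8 -110.8  413.9] lo [ -29.3 -128.4   49.1] hi [ 24.8 -80.3 479. ]
bar 287 med [-121.6    5.2   66.9] lo [-125.3  -39.7   61.3] hi [-113.8   43.6   70.4]
barrel 276 med [-9.6  2.8 74. ] lo [-47.2  -7.8  70.4] hi [30.6 10.5 77.4]
dropper_bottle [ 0.609 -0.128  0.051]
dappen_dish [ 0.513 -0.092  0.018]
denture_setup [0.639 0.108 0.066]
top
yellow 13 med [-19.3  65.1  66.2] lo [-20.8  59.5  52.1] hi [-14.7  68.6  71.1]
red 19 med [-19.2  83.8  37.2] lo [-22.5  78.1  32.4] hi [-15.7  89.8  40.5]
knob 426 med [ -19.1 -105.6  550.9] lo [ -29.8 -125.3   47.1] hi [ 27.1 -61.9 576. ]
bar 199 med [-120.1   -1.4   66.7] lo [-125.2  -42.7   61.3] hi [-113.8   41.7   71.5]
barrel 235 med [-10.9  -0.6  73.5] lo [-50.4 -10.3  70.4] hi [29.6 10.  78.5]
dropper_bottle [ 0.608 -0.13   0.06 ]
denture_setup [0.712 0.278 0.052]
```

```bash
python3 -c "
from bench import *
print(hand_in())"
```

```text
the job is handed in; nothing more can be done
None
```

The retention check is done and handed in; no verdict came back. I drew the handle out about 37 mm and held it 2.5 s, leaving the pointer about 0.7 mm short of the red marker by my measurement. I then eased the handle fully back with the pointer staying as the reading, and pushed the lock knob home. The red marker and loose things did not move in the camera checks, and the arm's clock read about 28 s.

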